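# Snap the retaining ring into the stirrer spindle's groove

## Robot

A 6-joint arm with a two-finger parallel gripper is mounted at the origin on a cart in front of the work surface, level with it; the furniture and walls round the work are solid. World frame = base frame: x ahead of the robot, y to its left, z up, the work surface at z = 0. Lengths are in m, angles in rad, forces in N, time in s.
With the tool pointing down it reaches from about 0.325 to 0.775 m from the base axis. Payload 9.3 kg.
Tool frame: the origin (TCP) lies on the centre line of the jaws, within the pads' length; the fingertips stand 11 mm ahead of it and the grasp point (between the pads) lies 8 mm behind it (arm.nose_length is the z of the fingertips in the tool frame, in m); z points along the fingers, y is the line along which they close (so a half turn about z gives the same grasp; the last joint's range is limited). The gripper opens to 85 mm and grips with 20 to 120 N. Pads are 22 mm wide; open, the fingers measure 114 mm over their backs; the gripper's body (76 mm by 85 mm) begins 54 mm behind the grasp point. The pads swing forward as they close: fully open they stand 13 mm farther back than shut.
Start: joints at [1.161, 0.259, 0.021, 1.334, 0, 1.418], TCP at [0.14, 0.532, 0.242] pointing down, gripper open.
Joint ranges: [-3.04, 3.04], [-0.91, 1.82], [-1.04, 1.36], [-1.92, 1.95], [-1.52, 1.45], [-3.14, 3.14]. Speed limits (rad/s): [2.22, 2.22, 2.79, 3.14, 3.14, 3.14].

## Interface

Orientations are given as a rotation vector (axis times angle).
In Python, from workcell import arm, vision gives the robot as it stands. Calls block until the motion is done:
- arm.reach(position, orientation): joint-space move of the TCP to a pose.
- arm.servo_line(position, frame=None, v=0.15, f_stop=None): straight line of the TCP; frame=None keeps the orientation; v is the mean speed in m/s. With f_stop (N) it stops when the force on the tool has changed by that much, and returns True; else False.
- arm.move_joints(angles): joint-space move.
- arm.set_gripper(opening): finger opening in m; the grip force is fixed at half the most; returns when the fingers have stopped.
- arm.sleep(seconds).
- arm.ik(position, orientation): joint angles nearest the present ones, or None.
- arm.state(): the state.
- vision.read_camera(name): name is "scene" or "top"; returns a dict with "color" (420x560x3 uint8, red, green, blue), "K" (3x3 intrinsics, pixels), "k1" (the pictures are not rectified: a ray, as slopes to the right and down, at radius r is drawn at 1 + k1 r^2 times it, then the intrinsics apply), "origin" and "rotation" of the camera in the world. Camera axes: x right, y down, z forward; pixel columns grow to the right and rows downward; lengths in m; the calibration is good to about 2 mm. A picture is of the moment at which its call begins. There is no depth.
A pose or a line that the arm cannot do raises arm.IKError and nothing moves.
- arm.job_done(): hands the job in; it is judged then, once.
The state is a dict: "time": time; "qpos": joint angles; "joint_vel": joint speeds; "effort": joint torques, N m; "ee_pos": TCP position; "tool_rot": TCP orientation; "ft_force": force on the tool from outside, world axes, zero at the start; "ft_torque": the same for the moment, N m; "gripper_width": finger opening in m; "grasp_force": force on a finger pad.
Only numpy, scipy, OpenCV 4.12 (cv2) and the standard library are available. Lean on these libraries where they do the work, as an engineer would, in place of code of your own. Each camera call takes 0.05 s, during which the arm holds its last target. There are 200 camera calls.

## Task

Take the steel snap ring by its two upright eyes and squeeze them together, so that the ring spreads without being overstretched. Lower it, spread, over the nose of the stirrer spindle, press the spring-loaded collar gently down with it as far as the collar goes, and let go there so that the ring contracts fully into the groove, lies level and holds the collar down by itself. Do not force the ring over the spindle, and leave the beaker, tape, chuck key, stopper and the bearing block where they are.

Things in the scene. Friction and masses are not known exactly. Their poses are not given: they have to be found in the camera images.
- snap_ring: Loose snap ring of 6 mm steel wire, 80 g, lying flat, eyes up. Origin: centre of the opening (inner radius 11 mm at rest), at the underside; z up, +x towards the eyes, y across them. Two spring arms run from a hinge stud round the opening, cross in front at x = 20 to 26 mm (up to 13 mm high) and end in an eye on the other side. At rest 64 mm wide over the eyes.
- ring_stud (a point): Top of the round hinge stud, 11 mm wide, 7 mm high, at x = -26 mm in the ring's frame, farthest from the eyes. The ring opens symmetrically about the line from here through the ring's origin. To grasp: close along the ring's y, on the outer faces of both eyes.
- eye_a (a point): Middle, 22 mm above the ring's underside, of the eye on the ring's -y side: an upright flat tab 16 mm long, 4 mm thick, round top with a hole at 39 mm. A foot 5 mm high sticks out 10 mm at the bottom of its outer side; fingertips may bear on it. At rest at x = 30, y = -28 mm, face splayed 0.30 rad; squeezed to 0.30 rad: x = 36, y = -10 mm, outer faces parallel, 24 mm apart.
- eye_b (a point): The same for the eye on the ring's +y side (mirror image).
- ring_arm_a (a joint): Spread of each arm, rad, both alike: 0 at rest, grows as the eyes are squeezed (4 mm in all over the eyes = 0.03 rad). Push on an eye: 5 N at 0, 12 N at 0.30, 15 N at 0.42. It passes over the spindle from 0.24 on; at 0.30 to 0.36 it has 2 mm or more to spare all round; past 0.42 (10 mm over the eyes) it is overstretched. In the groove 0.05; caught on the full diameter 0.15 or more.
- bearing_block: Fixed aluminium block, plate 96 x 96 x 14 mm; origin at the centre of its underside, z up along the steel spindle at its centre. Spindle 31 mm in diameter with a cone nose 8 mm high (18 mm at the top); the groove, 23 mm in diameter and 10.5 mm high, begins 10 mm below the foot of the cone. Its height is shimmed, differs from job to job and must be felt: nose top 84 to 99 mm above the underside.
- boss_top (a point): On the spindle axis, 32 mm above the block's underside. Above it the sprung dark collar, 49 mm wide, slides on the spindle; free, its top is level with the groove's upper edge (66 to 81 mm above the underside). It goes 9.5 mm down to a slightly yielding stop (10 N per mm), spring 3 N at first, 6.5 N at the stop; there a ring lying on it fits the groove, with 3 mm to spare in height.
- beaker: Glass beaker, 56 mm wide, 71 mm high, bystander; origin under its centre.
- tape: Roll of tape lying flat, 98 mm wide, 25 mm high, bystander; origin under its centre.
- key: Drill chuck key lying flat, 80 mm, bystander; origin under its centre.
- bung: Tapered stopper, 24 mm wide, 22 mm high, bystander; origin under its centre.

How it is judged:
By the outcome, as a careful person would: the job done as asked, in the order asked, and still so for the second after the job is handed in, with the robot touching nothing.
It also fails if it takes over 64 s, if anything falls off the work surface, if the arm or the gripper's body presses on something with over 40 N, if the wrist force passes 120 N, or if a joint passes its speed limit or range.

## Working session

There is one attempt and no reset: what is moved stays moved. The work goes in short steps, each a Python script; the robot and the scene stay as the last script left them, time stands still between calls to the robot, and variables do not carry over. Pictures are saved under pics/ and viewed, at most 10 in all, crops included, and the job is handed in when it is done.

```bash
mkdir -p pics
cat > h.py <<'E'
import numpy as np, cv2
from workcell import arm, vision
def snap(name,fn):
    d=vision.read_camera(name); cv2.imwrite(fn,d["color"][:,:,::-1]); np.savez(fn+'.npz',**{k:d[k] for k in("K","k1","origin","rotation")}); return d
def ray(d,uv):
    K=np.array(d["K"]); k=float(d["k1"])
    D=np.array([k,0,0,0,0.])
    s=cv2.undistortPoints(np.array([[uv]],float),K,D)[0,0]
    v=np.array(d["rotation"])@np.r_[s,1]; return np.array(d["origin"]),v/np.linalg.norm(v)
def plane(d,uv,z):
    o,v=ray(d,uv); return o+v*(z-o[2])/v[2]
def tri(d1,u1,d2,u2):
    o1,v1=ray(d1,u1);o2,v2=ray(d2,u2)
    A=np.c_[v1,-v2]; t=np.linalg.lstsq(A,o2-o1,rcond=None)[0]
    p,q=o1+t[0]*v1,o2+t[1]*v2; return (p+q)/2,np.linalg.norm(p-q)
def proj(d,P):
    R=np.array(d["rotation"]);K=np.array(d["K"]);p=R.T@(np.array(P)-d["origin"]);s=p[:2]/p[2]
    s=s*(1+float(d["k1"])*(s@s)); return K[:2,:2]@s+K[:2,2]
def load(fn): return dict(np.load(fn+'.npz'))
E
python3 - <<'E'
from h import *
for n in("scene","top"):
    d=snap(n,f"pics/{n}0.png"); print(n,d["K"],d["k1"],d["origin"],d["rotation"])
s=arm.state(); print(s); print(arm.nose_length)
E
```

```text
scene [[520.71368921   0.         274.8257631 ]
 [  0.         520.71368921 212.13750308]
 [  0.           0.           1.        ]] -0.10356876536926427 [-0.09448852 -0.99962173  1.0731686 ] [-2.23061784  0.61074945 -0.28771684]
top [[507.93066049   0.         275.80676141]
 [  0.         507.93066049 209.98296521]
 [  0.           0.           1.        ]] -0.10870657979927312 [ 0.34921732 -0.02655451  1.65151899] [-2.167261    2.18717739 -0.11010207]
{'time': 0.1, 'qpos': array([1.16139228e+00, 2.59118619e-01, 2.08619182e-02, 1.33368446e+00,
       4.24966688e-07, 1.41819083e+00]), 'joint_vel': array([ 0.00023254, -0.00247834,  0.00199187,  0.00086093, -0.00166644,
        0.00022671]), 'effort': array([ 5.44322975e-03, -5.56689191e+01,  3.45075023e+01,  1.16289398e-02,
       -1.22933379e-04,  2.78873449e-05]), 'ee_pos': array([0.13960932, 0.53175511, 0.24174555]), 'tool_rot': array([-4.02230002e-01, -3.11541573e+00,  1.72740642e-03]), 'ft_force': array([ 0.6054384 ,  0.2576436 , -0.31167865]), 'ft_torque': array([-0.00085154,  0.02213283,  0.03839753]), 'grasp_force': 0.0, 'gripper_width': 0.08532629676888116}
0.011
```

View pics/scene0.png

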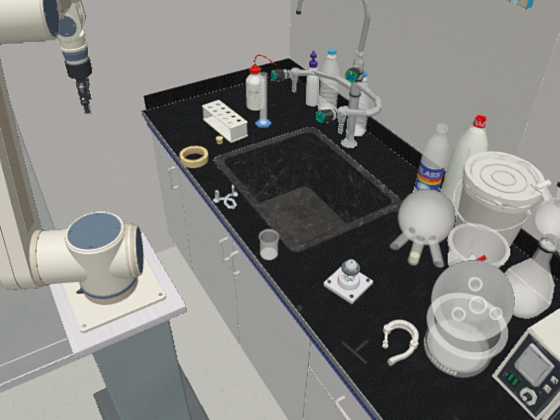

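View pics/top0.png

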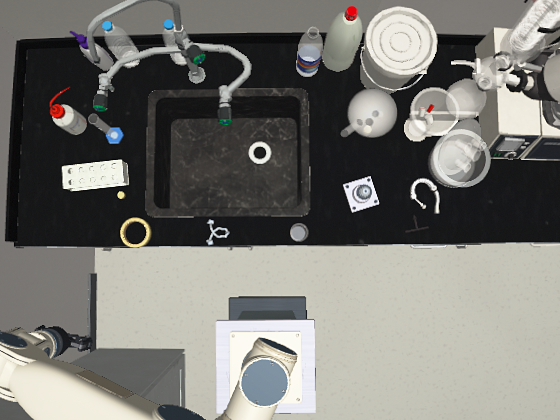

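The scene view shows the ring at about (227,197) and the block at (348,280). In the top view they are at (217,232) and (362,194). The rotations are rotation vectors. Next I'll look at enlarged crops.

```bash
sed -i 's/^from workcell/from scipy.spatial.transform import Rotation as Ro\nfrom workcell/; s/np.savez(fn+/d["rotation"]=Ro.from_rotvec(d["rotation"]).as_matrix(); np.savez(fn+/' h.py
python3 - <<'E'
from h import *
S=cv2.imread("pics/scene0.png");T=cv2.imread("pics/top0.png")
for n in("scene","top"):
    snap(n,f"pics/{n}1.png")
def c(I,u,v,w,h,f): return cv2.resize(I[v:v+h,u:u+w],None,fx=f,fy=f,interpolation=cv2.INTER_CUBIC)
a=np.hstack([c(S,207,177,40,36,10),c(T,197,214,40,36,10)])
b=np.hstack([c(S,318,254,64,38,6.25),c(T,337,170,64,38,6.25)])
cv2.imwrite("pics/crop0.png",np.vstack([a,b]))
d=load("pics/top1.png")
for u in [(217,232),(362,194)]: print(plane(d,u,0))
E
```

```text
[0.43348309 0.15206946 0.        ]
[ 0.55409725 -0.32413902  0.        ]
```

View pics/crop0.png

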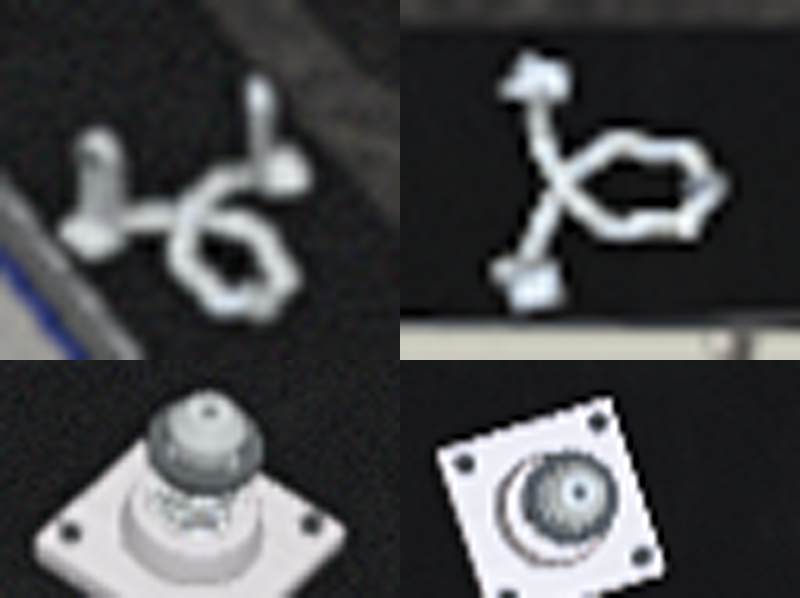

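The crop shows the ring in both views. The eyes point to +y (left in the top view), with the stud at top (227.3,232) and the crossing at about (212.5,232). The nose tip hole is at scene (350.9,261.6) and top (365.1,190.7). I'll fit the ring pose by silhouette in both views and triangulate the spindle.

```bash
cat > fit.py <<'E'
from h import *
from scipy.optimize import minimize
def Rz(a): return np.array([[np.cos(a),-np.sin(a)],[np.sin(a),np.cos(a)]])
def shapes(th):  # point hulls of the ring in its frame, spread th
    H=np.array([-26,0]); out=[]
    for s in(1,-1):
        A=lambda p:(Rz(s*th)@(np.array(p)*[1,s]-H).T).T+H if 0 else (Rz(-s*th)@(np.array(p,float)*[1,s]-H))+H
        pts=[(-26,0,3.5),(-17,-13,3),(0,-14.5,3),(12,-11,3),(23,0,8),(29,22,3)]
        pts=[(*A(p[:2]),p[2]) for p in [(x,-y,z) for x,y,z in pts]]
        # eye on the -s side after crossing
        for p,q in zip(pts,pts[1:]):
            out.append([np.array(c)+3*np.array(d) for c in(p,q) for d in np.vstack([np.eye(3),-np.eye(3),np.array([[a,b,c] for a in(-1,1) for b in(-1,1) for c in(-1,1)])/3**.5])])
        c=np.array([30,-28.]);u=np.array([np.cos(.3),-np.sin(.3)]);n=np.array([-np.sin(.3),-np.cos(.3)])
        t=[(c+u*a+n*b,z) for a,z in((-8,0),(8,0),(-8,39),(8,39),(-5.6,44.6),(5.6,44.6),(0,47)) for b in(-2,2)]
        f=[(c+u*a+n*b,z) for a in(-8,8) for b in(2,12) for z in(0,5)]
        for g in(t,f): out.append([np.array([*A(p),z]) for p,z in g])
    # stud
    out.append([np.array([-26+5.5*np.cos(a),5.5*np.sin(a),z]) for a in np.linspace(0,6.28,12) for z in(0,7)])
    return out
def render(d,P,th,box,f=8):
    u,v,w,h=box; I=np.zeros((h*f,w*f),np.uint8); R=Rz(P[2])
    for g in shapes(th):
        q=[(proj(d,[*(R@p[:2]/1000+P[:2]),p[2]/1000])-[u,v]+.5)*f for p in g]
        cv2.fillConvexPoly(I,cv2.convexHull(np.round(q).astype(np.int32)),255)
    return cv2.resize(I,(w,h),interpolation=cv2.INTER_AREA)/255.
E
python3 - <<'E'
from fit import *
ds,dt=load("pics/scene1.png"),load("pics/top1.png")
p,e=tri(ds,(350.9,261.6),dt,(365.1,190.7)); print("nose",p,e)
print("plate",plane(dt,(361.2,194.0),.014))
B={'scene':(207,177,40,36),'top':(197,214,40,31)}
obs={}
for n,d in(("scene",ds),("top",dt)):
    u,v,w,h=B[n]; I=cv2.cvtColor(cv2.imread(f"pics/{n}1.png"),cv2.COLOR_BGR2GRAY)[v:v+h,u:u+w].astype(float)
    m=np.clip((I-60)/110,0,1)
    if n=="scene":
        yy,xx=np.mgrid[:h,:w]; m[yy>17+(xx)*1.4]=0   # counter edge
        m[(xx>20)&(yy<6)]=0
    obs[n]=m
def cost(P,cams):
    c=0
    for n in cams:
        d={'scene':ds,'top':dt}[n]; c+=((render(d,P,0,B[n])-obs[n])**2).sum()
    return c
for cams in(("scene","top"),("scene",),("top",)):
    best=None
    for y in(1.45,1.57,1.7):
        s0=np.array([.433,.155,y]); r=minimize(cost,s0,(cams,),method="Nelder-Mead",options=dict(initial_simplex=s0+np.vstack([np.zeros(3),np.diag([.008,.008,.15])]),xatol=1e-4))
        if best is None or r.fun<best.fun: best=r
    print(cams,best.x,best.fun)
    if len(cams)==2:
        rows=[np.hstack([cv2.resize((np.dstack([obs[n],render(d,best.x,0,B[n]),obs[n]*0])*255).astype(np.uint8),(400,350),interpolation=0) for n,d in(("scene",ds),("top",dt))])]
        cv2.imwrite("pics/fit0.png",rows[0])
E
```

```text
nose [ 0.55289231 -0.31752473  0.0919193 ] 0.00016046958864736032
plate [ 0.55237993 -0.31898679  0.014     ]
('scene', 'top') [0.43336992 0.14561262 1.54404989] 57.857037630154956
('scene',) [0.43396909 0.14767472 1.54631593] 30.379505466746735
('top',) [0.4332733  0.14497403 1.54230314] 20.568355972432727
```

View pics/fit0.png

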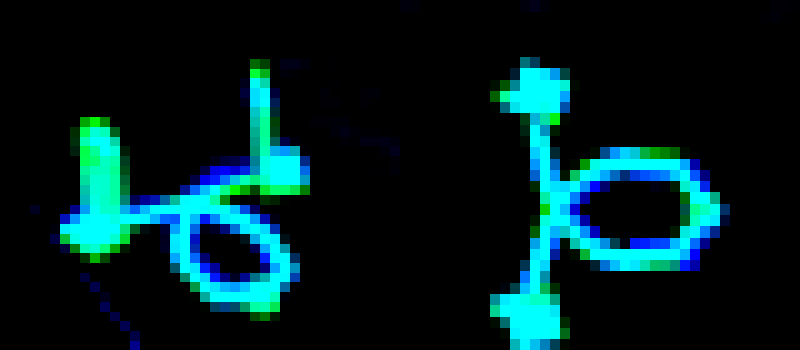

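The fit is good in both views: ring at (0.4334, 0.146), yaw 1.544. The spindle axis is at about (0.5526, -0.318) and the nose at about 92 mm, within the stated range. Next I'll check IK and go above the eyes.

```bash
cat >> h.py <<'E'
def rot(yaw,s=1,pitch=0):   # tool down, y along s*ring y; pitch: tilt about ring y
    y=s*np.array([-np.sin(yaw),np.cos(yaw),0]); z=np.array([0,0,-1.]); x=np.cross(y,z)
    R=Ro.from_matrix(np.c_[x,y,z])
    return (Ro.from_rotvec(pitch*np.array([-np.sin(yaw),np.cos(yaw),0]))*R).as_rotvec()
def off(c,yaw,dx,z): return [c[0]+dx*np.cos(yaw),c[1]+dx*np.sin(yaw),z]
RC=np.array([.4334,.1460]); RY=1.544; SP=np.array([.5526,-.3183])
E
python3 - <<'E'
from h import *
np.set_printoptions(precision=3,suppress=True)
for s in(1,-1):
    print(s,arm.ik(off(RC,RY,.0345,.2),rot(RY,s)),arm.ik(off(RC,RY,.0345,.01),rot(RY,s)))
    for yw in np.arange(-3,3.2,.5): 
        q=arm.ik(off(SP,yw,.036,.18),rot(yw,s)); print(round(yw,2),q, arm.ik(off(SP,yw,.036,.06),rot(yw,s)) is not None)
E
```

```text
1 [ 0.215  0.141 -0.24   1.19   0.    -1.329] [ 0.215  0.321 -0.553  0.696  0.    -1.329]
-3.0 [-0.697  0.383  0.045  1.233  0.     2.303] True
-2.5 [-0.71   0.408  0.084  1.247  0.     1.79 ] True
-2.0 [-0.709  0.438  0.133  1.266  0.     1.291] True
-1.5 [-0.695  0.466  0.18   1.284  0.     0.805] True
-1.0 [-0.672  0.486  0.213  1.298  0.     0.328] True
-0.5 [-0.646  0.493  0.225  1.303  0.    -0.146] True
0.0 [-0.621  0.485  0.211  1.297  0.    -0.621] True
0.5 [-0.603  0.464  0.176  1.283  0.    -1.103] True
1.0 [-0.597  0.435  0.128  1.264  0.    -1.597] True
1.5 [-0.605  0.405  0.08   1.246  0.    -2.105] True
2.0 [-0.626  0.381  0.042  1.232  0.    -2.626] True
2.5 [-0.655  0.37   0.025  1.226  0.     3.128] True
3.0 [-0.683  0.374  0.031  1.228  0.     2.6  ] True
-1 [ 0.215  0.141 -0.24   1.19   0.     1.813] [ 0.215  0.321 -0.553  0.696  0.     1.813]
-3.0 [-0.697  0.383  0.045  1.233  0.    -0.838] True
-2.5 [-0.71   0.408  0.084  1.247  0.    -1.351] True
-2.0 [-0.709  0.438  0.133  1.266 -0.    -1.851] True
-1.5 [-0.695  0.466  0.18   1.284  0.    -2.337] True
-1.0 [-0.672  0.486  0.213  1.298  0.    -2.814] True
-0.5 [-0.646  0.493  0.225  1.303  0.     2.996] True
0.0 [-0.621  0.485  0.211  1.297  0.     2.521] True
0.5 [-0.603  0.464  0.176  1.283  0.     2.038] True
1.0 [-0.597  0.435  0.128  1.264  0.     1.544] True
1.5 [-0.605  0.405  0.08   1.246  0.     1.036] True
2.0 [-0.626  0.381  0.042  1.232  0.     0.516] True
2.5 [-0.655  0.37   0.025  1.226  0.    -0.013] True
3.0 [-0.683  0.374  0.031  1.228 -0.    -0.542] True
```

Run:
```python
from h import *
o=rot(RY,-1)
arm.set_gripper(.072)
arm.reach(off(RC,RY,.0345,.16),o)
arm.servo_line(off(RC,RY,.0345,.06),v=.12)
arm.sleep(.2); s0=arm.state()
hit=arm.servo_line(off(RC,RY,.0345,-.002),v=.025,f_stop=3)
s=arm.state(); print(s0["gripper_width"],s0["ft_force"],hit,s["ee_pos"],s["ft_force"],s["time"])
snap("scene","pics/g1.png");T=snap("top","pics/g1t.png")
a=cv2.resize(cv2.imread("pics/g1.png")[150:230,180:270],None,fx=5,fy=5,interpolation=2)
cv2.imwrite("pics/g1c.png",a)
```

```text
0.07196832287278067 [ 0.02452146  0.15873702 -0.6587168 ] True [0.43434299 0.18048672 0.00763181] [-2.00937006  0.26199663  7.71368166] 5.225
```

View pics/g1c.png

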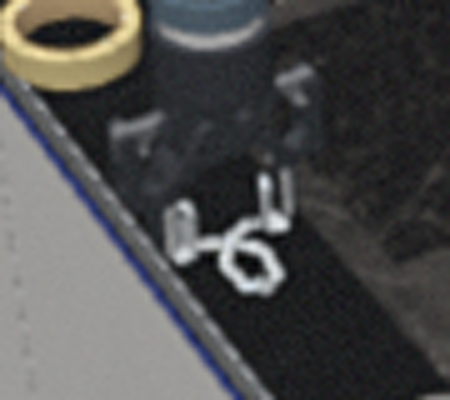

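The touch at z = 7.6 mm is what the finger geometry predicts for the feet, so the tips at 20 mm width will stand about 10.3 mm ahead of the TCP. Now I'll raise to 16.5 mm, squeeze and lift.

Run:
```python
from h import *
arm.servo_line(off(RC,RY,.0345,.0165),v=.05)
for w in(.06,.045,.032,.025,.021):
    arm.set_gripper(w); s=arm.state(); print(w,s["gripper_width"],s["grasp_force"],s["ft_force"].round(1))
arm.servo_line(off(RC,RY,.0345,.09),v=.06)
arm.reach(off(SP,.8,.036,.19),rot(.8,-1))
arm.sleep(.3)
s=arm.state(); print(s["gripper_width"],s["grasp_force"],s["ft_force"],s["ft_torque"],s["ee_pos"],s["time"])
snap("scene","pics/g2.png");snap("top","pics/g2t.png")
p=proj(load("pics/g2.png"),[*SP,.14]).astype(int);print(p)
a=cv2.imread("pics/g2.png")[p[1]-40:p[1]+60,p[0]-50:p[0]+50];b=cv2.imread("pics/g2t.png")[140:240,310:410]
cv2.imwrite("pics/g2c.png",cv2.resize(np.hstack([a,b]),None,fx=4,fy=4,interpolation=2))
```

```text
0.06 0.060061613569368545 7.207420194754377 [-1.3  0.9  7.1]
0.045 0.04528370508444611 11.579889664426446 [-0.1  1.8 14.7]
0.032 0.03219498450881951 14.418478266998136 [-0.3  3.5 17. ]
0.025 0.025365527923355502 15.861295978624668 [-1.   4.7 20.3]
0.021 0.021125858449564303 19.65529941022396 [-3.5  5.2 22.9]
0.021203679840120393 13.384922873228788 [-0.50846004 -0.18675763 -0.69409112] [ 0.07632559 -0.04432279  0.04007131] [ 0.57784607 -0.29187776  0.19005893] 10.5167
[353 248]
```

View pics/g2c.png

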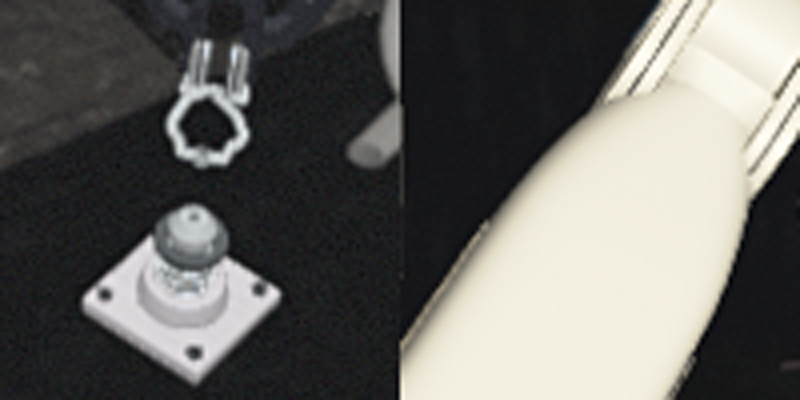

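The ring is held, spread, with the opening clear. Only the scene camera sees it, so I'll turn the wrist to two more yaws and fit the ring's pose in the hand from three views.

```bash
cat > fit2.py <<'E'
from fit import *
def Rring(y,p,r): return Ro.from_euler('ZYX',[y,p,r]).as_matrix()
G=np.array([.036,0,-.0103+.0])  # nominal TCP in ring frame xy; ring underside z rel TCP below
def ringpts(X,tcp,yaw,th,part):
    # X: dx,dy,dz,pitch,roll,dyaw of ring in hand (ring origin relative to TCP, hand axes x=yaw dir, z up)
    Rw=Ro.from_euler('Z',yaw).as_matrix(); Rr=Rw@Rring(X[5],X[3],X[4])
    sh=shapes(th); eye=[5,6,12,13]
    for i,g in enumerate(sh):
        if (part=="eye")!=(i in eye): continue
        yield [tcp+Rw@np.array([X[0],X[1],X[2]])+Rr@(np.array(p)/1000) for p in g]
def rend2(d,X,tcp,yaw,th,box,part,f=8):
    u,v,w,h=box; I=np.zeros((h*f,w*f),np.uint8)
    for g in ringpts(X,tcp,yaw,th,part):
        q=[(proj(d,p)-[u,v]+.5)*f for p in g]
        cv2.fillConvexPoly(I,cv2.convexHull(np.round(q).astype(np.int32)),255)
    return cv2.resize(I,(w,h),interpolation=cv2.INTER_AREA)/255.
X0=np.array([-.036,0,-.0163,0,0,0])
def fitviews(V,th,X0=X0,free=range(6)):
    free=list(free); D=[]
    for fn,tcp,yaw in V:
        d=load(fn); c=proj(d,tcp+Ro.from_euler('Z',yaw).apply([-.036,0,-.013])).astype(int); box=(c[0]-17,c[1]-17,34,34)
        I=cv2.cvtColor(cv2.imread(fn),cv2.COLOR_BGR2GRAY)[box[1]:box[1]+34,box[0]:box[0]+34].astype(float)
        e=rend2(d,X0,tcp,yaw,th,box,"eye"); near=cv2.dilate((rend2(d,X0,tcp,yaw,th,box,"ring")>0).astype(np.uint8),np.ones((7,7)))
        W=(cv2.dilate((e>0).astype(np.uint8),np.ones((3,3)))==0)*near
        D.append((d,tcp,yaw,box,np.clip((I-60)/100,0,1),W))
    def full(x): X=X0.copy(); X[free]=x; return X
    def cost(x): return sum((W*(rend2(d,full(x),t,y,th,b,"ring")-o)**2).sum() for d,t,y,b,o,W in D)
    st=np.array([.003,.003,.003,.1,.1,.1])[free]; x0=X0[free]
    for _ in range(3):
        r=minimize(cost,x0,method="Nelder-Mead",options=dict(initial_simplex=x0+np.vstack([0*st,np.diag(st)]),xatol=1e-5,maxiter=800)); x0=r.x
    X=full(r.x)
    pic=np.vstack([np.hstack([cv2.resize((np.dstack([o,rend2(d,X,t,y,th,b,"ring"),W*.3])*255).astype(np.uint8),(260,260),interpolation=0) for d,t,y,b,o,W in D]),
       np.hstack([cv2.resize(cv2.imread(v[0])[q[3][1]:q[3][1]+34,q[3][0]:q[3][0]+34],(260,260),interpolation=2) for v,q in zip(V,D)])])
    return X,r.fun,pic
E
cat > run.py <<'E'
from fit2 import *
import pickle
np.set_printoptions(precision=4,suppress=True)
V=[("pics/g2.png",arm.state()["ee_pos"],.8)]
tcp=off(SP,.8,.036,.19)
for i,yw in enumerate((0.0,-.8)):
    arm.reach(tcp,rot(yw,-1)); arm.sleep(.2); fn=f"pics/v{i}.png"; t=arm.state()["ee_pos"]; snap("scene",fn); V.append((fn,t,yw))
pickle.dump(V,open("V.pkl","wb"))
for free in(range(6),(0,1,2,3,5)):
    X,f,pic=fitviews(V,.322,free=free); print(X,f)
cv2.imwrite("pics/fit2.png",pic)
for k in range(3):
    print(k,fitviews(V[:k]+V[k+1:],.322)[:2])
E
python3 run.py
```

```text
[-0.0459  0.0146 -0.0173 -0.0041 -0.0898  0.6577] 307.1748594771242
[-0.0654  0.0175 -0.013  -0.5699  0.      0.9023] 404.62964917339485
0 (array([-0.0427,  0.0137, -0.0146, -0.2033,  0.0349,  0.4822]), np.float64(185.50736432141485))
1 (array([-0.0454,  0.0248, -0.0094, -0.862 ,  0.1814,  0.0666]), np.float64(235.18124632833525))
2 (array([-0.0373,  0.0137, -0.013 , -0.5262,  0.2657,  0.1685]), np.float64(259.8703462898885))
```

View pics/fit2.png

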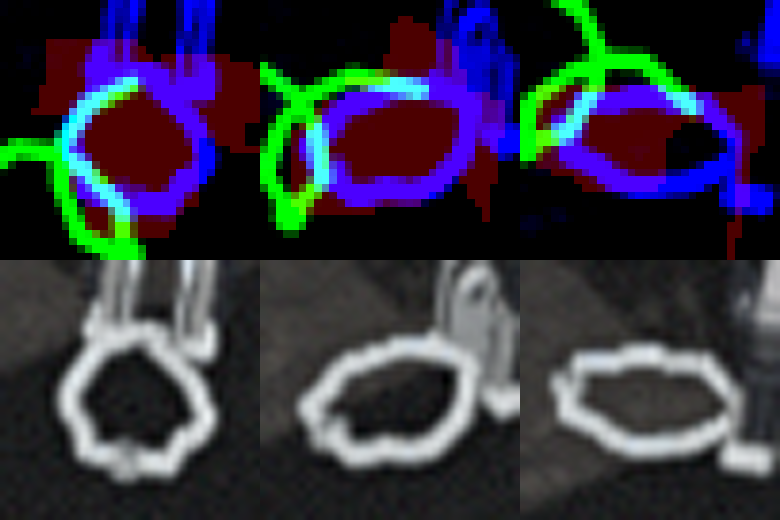

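My model's spread direction had the wrong sign. I'll fix it and refit.

```bash
sed -i 's/Rz(-s\*th)@(np.array(p,float)/Rz(s*th)@(np.array(p,float)/' fit.py
cat > run2.py <<'E'
from fit2 import *
import pickle
np.set_printoptions(precision=4,suppress=True)
V=pickle.load(open("V.pkl","rb"))
for th in(.30,.322,.345): 
    X,f,pic=fitviews(V,th); print(th,X,f)
    if th==.322: cv2.imwrite("pics/fit3.png",pic)
for k in range(3): print(k,*fitviews(V[:k]+V[k+1:],.322)[:2])
E
python3 run2.py
```

```text
0.3 [-0.0396  0.0013 -0.0184  0.0213  0.016   0.0488] 64.18726247597078
0.322 [-0.0398  0.001  -0.0182  0.0222 -0.0177  0.0326] 68.6307219146482
0.345 [-0.04    0.0008 -0.0183  0.0487 -0.0379  0.0801] 76.57638150711266
0 [-0.0395  0.0014 -0.0185  0.0246 -0.018   0.0755] 38.862172433679355
1 [-0.0401  0.0009 -0.018   0.0342  0.0147  0.0248] 47.83594932718185
2 [-0.0402  0.0008 -0.018   0.032  -0.0174  0.024 ] 47.86921826220684
```

View pics/fit3.png

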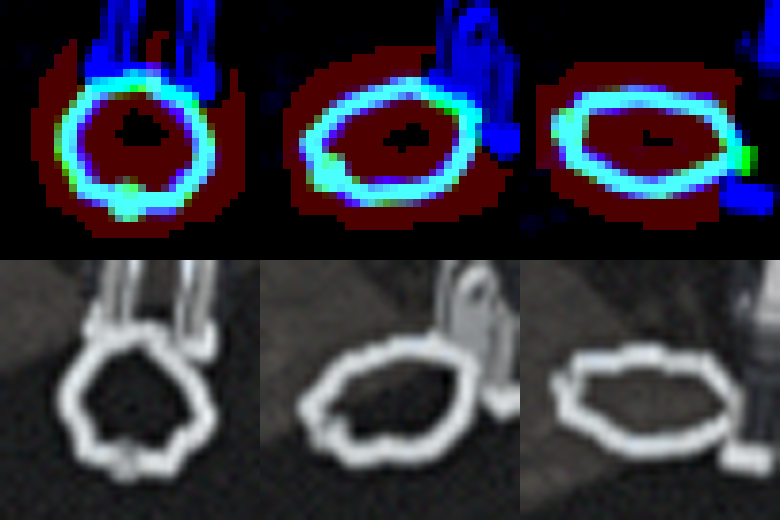

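The ring in the hand is now well fitted, nearly level and with the opening at full spread. The scene camera carries a bias of 1 to 2 mm, so I'll fit that bias with dz fixed by the grasp height. I'll also fit the block plate in each camera separately for comparison.

```bash
cat > run3.py <<'E'
from fit2 import *
import fit2, pickle
np.set_printoptions(precision=4,suppress=True)
# plate fit per camera
def platefit(fn,c,w=64,f=8):
    d=load(fn); u,v=c[0]-w//2,c[1]-w//2
    I=cv2.cvtColor(cv2.imread(fn),cv2.COLOR_BGR2GRAY)[v:v+w,u:u+w].astype(float)
    o=np.clip((I-70)/120,0,1)
    def ren(P):
        J=np.zeros((w*f,w*f),np.uint8)
        q=[(proj(d,[*(P[:2]+Rz(P[2])@np.array(a)*.048),z])-[u,v]+.5)*f for a in((1,1),(1,-1),(-1,-1),(-1,1)) for z in(0,.014)]
        cv2.fillConvexPoly(J,cv2.convexHull(np.round(q).astype(np.int32)),255)
        return cv2.resize(J,(w,w),interpolation=cv2.INTER_AREA)/255.
    def cost(P):
        r=ren(P); e=cv2.dilate(r,np.ones((5,5)))-cv2.erode(r,np.ones((5,5)))>0.01
        out=cv2.dilate(r,np.ones((3,3)))
        return ((r-o)**2)[MW].sum()
    P=np.array([*SP,.3 if 1 else 0])
    best=None
    for y0 in(.1,.3,.5,.8,1.2):
        P=np.array([*SP,y0])
        for _ in range(2):
            r=ren(P); MW=(cv2.dilate(r,np.ones((15,15)))>0)&(cv2.erode(r,np.ones((9,9)))<1)
            yy,xx=np.mgrid[:w,:w]; MW=np.ones((w,w),bool)
            tp=proj(d,[*SP,.07])-[u,v]; MW&=np.hypot(xx-tp[0],yy-tp[1])>13
            m=minimize(cost,P,method="Nelder-Mead",options=dict(initial_simplex=P+np.vstack([np.zeros(3),np.diag([.006,.006,.15])]),xatol=1e-5)); P=m.x
        if best is None or m.fun<best.fun: best=m
    return best.x,best.fun
print("scene",platefit("pics/scene1.png",(349,281))); print("top",platefit("pics/top1.png",(362,194)))
V=pickle.load(open("V.pkl","rb"))
# bias: shift tcp inside ringpts
def fb(dz,th=.315):
    D=[];
    X00=np.array([-.0395,.001,dz,.02,0,.03])
    for fn,tcp,yaw in V:
        d=load(fn); c=proj(d,tcp+Ro.from_euler('Z',yaw).apply([-.036,0,-.013])).astype(int); box=(c[0]-17,c[1]-17,34,34)
        I=cv2.cvtColor(cv2.imread(fn),cv2.COLOR_BGR2GRAY)[box[1]:box[1]+34,box[0]:box[0]+34].astype(float)
        e=rend2(d,X00,tcp,yaw,th,box,"eye"); near=cv2.dilate((rend2(d,X00,tcp,yaw,th,box,"ring")>0).astype(np.uint8),np.ones((7,7)))
        D.append((d,tcp,yaw,box,np.clip((I-60)/100,0,1),(cv2.dilate((e>0).astype(np.uint8),np.ones((3,3)))==0)*near))
    def cost(x):
        X=np.array([x[0],x[1],dz,x[2],x[3],x[4]]); b=np.r_[x[5:],0]
        return sum((W*(rend2(d,X,t+b,y,th,bx,"ring")-o)**2).sum() for d,t,y,bx,o,W in D)
    x0=np.array([-.0395,.001,.02,0,.03,0,0]); st=np.array([.003,.003,.06,.06,.06,.002,.002])
    for _ in range(3):
        r=minimize(cost,x0,method="Nelder-Mead",options=dict(initial_simplex=x0+np.vstack([0*st,np.diag(st)]),xatol=1e-5,maxiter=900)); x0=r.x
    return r.x,r.fun
for dz in(-.0155,-.0165,-.018): print(dz,*fb(dz))
E
python3 run3.py
```

```text
scene (array([ 0.5559, -0.3147,  1.873 ]), np.float64(41.75591839677047))
top (array([ 0.5541, -0.3188,  0.29  ]), np.float64(27.934617935409456))
-0.0155 [-0.0398  0.0009  0.0224 -0.0095  0.0672 -0.0017 -0.0021] 64.07730265282584
-0.0165 [-0.0399  0.0005  0.0061 -0.0099  0.0378 -0.0008 -0.0008] 63.01821795463284
-0.018 [-0.04    0.0009  0.0135 -0.0018  0.0718  0.0004  0.0001] 61.47521211072664
```

dx and dy hold up across the fits. The two cameras disagree by about 4 mm on the spindle, so I'll find its axis by gentle touch: lower the ring loosely round the cone, probe ±x and ±y with small forces, and centre on the result.

```bash
cat >> h.py <<'E'
YW=.8; DX,DY,DZ=-.0399,.0007,-.0165
c,s_=np.cos(YW),np.sin(YW); RW=np.array([[c,-s_],[s_,c]])
def tcp_for(cxy,zu): return np.r_[np.array(cxy)-RW@np.array([DX,DY]),zu-DZ]
def cur(): # ring centre, underside
    p=np.array(arm.state()["ee_pos"]); return np.r_[p[:2]+RW@np.array([DX,DY]),p[2]+DZ]
def probe(c0,zu,u,rng=.010,f=2.5):
    out=[]
    for sg in(1,-1):
        arm.servo_line(tcp_for(c0,zu),v=.05); arm.sleep(.15)
        d=RW@np.array(u)*sg
        hit=arm.servo_line(tcp_for(c0+d*rng,zu),v=.02,f_stop=f)
        k=cur(); out.append((hit,float((k[:2]-c0)@(RW@np.array(u))),arm.state()["ft_force"].round(1)))
    arm.servo_line(tcp_for(c0,zu),v=.05)
    return out
E
python3 - <<'E'
from h import *
C=np.array([.5548,-.316])
arm.reach(tcp_for(C,.150),rot(YW,-1))
arm.servo_line(tcp_for(C,.110),v=.08); arm.sleep(.2)
snap("scene","pics/h1.png")
hit=arm.servo_line(tcp_for(C,.088),v=.02,f_stop=2.5); k=cur(); print("descend",hit,k,arm.state()["ft_force"].round(1))
if not hit:
    for u in((0,1),(1,0)): print(u,probe(C,.088,u))
print(arm.state()["time"],arm.state()["gripper_width"])
E
```

```text
descend False [ 0.55487927 -0.31602633  0.08815179] [-1.3  0.2  0.4]
(0, 1) [(True, 0.009776958064642582, array([ 2.5, -1.1,  3. ])), (True, -0.009363403380828146, array([-0.7,  1.4,  1.9]))]
(1, 0) [(True, 0.009498656885611715, array([-0.3, -1.9,  1. ])), (False, -0.01008541124294459, array([ 0.1,  0.1, -0.2]))]
27.1 0.021110360934461673
```

Run:
```python
from h import *
C=np.array([.5548,-.316])+RW@np.array([-.0005,.0002])
arm.servo_line(tcp_for(C,.088),v=.05)
f0=arm.state()["ft_force"]
hit=arm.servo_line(tcp_for(C,.055),v=.02,f_stop=2.5); k=cur(); s=arm.state(); print(hit,k-np.r_[C,0],f0.round(1),s["ft_force"].round(1),s["ft_torque"].round(2),s["time"],s["gripper_width"])
```

```text
True [-6.80478182e-05  1.06288612e-04  7.13009528e-02] [-0.1  0.1 -0.8] [0.4 0.2 2.3] [-0.13 -0.15  0.08] 28.2583 0.02113138937517793
```

The ring passed the cone and met the collar cleanly at underside z = 71.3 mm (purely vertical force, so the nose is at about 89.3 mm). Now I'll press to the stop, expected near 61.8 mm, and look.

Run:
```python
from h import *
C=np.array([.5548,-.316])+RW@np.array([-.0005,.0002])
for z,f in((.0655,4),(.0590,7)):
    hit=arm.servo_line(tcp_for(C,z),v=.012,f_stop=f); k=cur(); s=arm.state(); print(hit,k-np.r_[C,0],s["ft_force"].round(1),s["ft_torque"].round(2),s["time"],s["gripper_width"],s["grasp_force"])
snap("scene","pics/p1.png")
p=proj(load("pics/p1.png"),[*C,.07]).astype(int)
a=cv2.imread("pics/p1.png")[p[1]-28:p[1]+28,p[0]-36:p[0]+36]
cv2.imwrite("pics/p1c.png",cv2.resize(a,None,fx=10,fy=10,interpolation=2))
```

```text
False [9.53607616e-06 9.14998034e-05 6.55788703e-02] [-0.6  1.3  4.5] [0.13 0.01 0.02] 28.8917 0.021175593683876604 13.775829082223936
True [0.00018623 0.00044409 0.06260898] [-0.4  1.   6.3] [ 0.15  0.11 -0.02] 29.2667 0.020915028154642672 14.131728388310876
```

View pics/p1c.png

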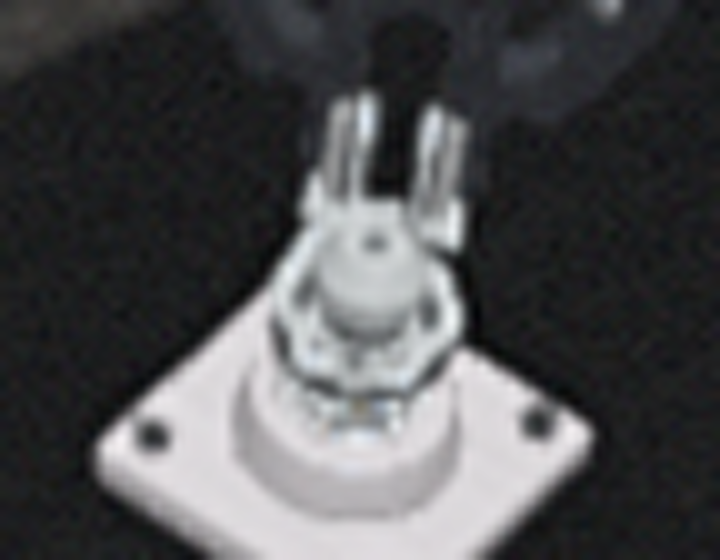

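The ring is round the spindle on the collar, with the opening concentric and the eyes upright. I'll press a little more to confirm the stop by the force slope.

Run:
```python
from h import *
C=np.array([.5548,-.316])+RW@np.array([-.0005,.0002])
z=.0622
while z>.0588:
    arm.servo_line(tcp_for(C,z),v=.02); arm.sleep(.1); s=arm.state(); print(round(z,4),cur()[2].round(4),s["ft_force"].round(1),s["ft_torque"].round(2),s["time"],s["gripper_width"].round(4))
    if s["ft_force"][2]>11: break
    z-=.0004
```

```text
Traceback (most recent call last):
AttributeError: 'float' object has no attribute 'round'
```

Run:
```python
from h import *
C=np.array([.5548,-.316])+RW@np.array([-.0005,.0002])
z=.0622
while z>.0588:
    arm.servo_line(tcp_for(C,z),v=.02); arm.sleep(.1); s=arm.state(); print(round(z,4),cur()[2],s["ft_force"].round(1),s["ft_torque"].round(2),s["time"],s["gripper_width"])
    if s["ft_force"][2]>11: break
    z-=.0004
```

```text
0.0622 0.06256948116741518 [-0.5  3.3  7.6] [ 0.5   0.04 -0.02] 30.0167 0.02134371561872256
0.0618 0.06245930529148602 [1.  4.  9.6] [ 0.56  0.19 -0.02] 30.3667 0.021055257010511086
0.0614 0.06224523269610631 [-1.   4.3 11.5] [ 0.71  0.23 -0.04] 30.7167 0.021101267728196788
```

The slope is more than 10 N/mm, so the collar is on its stop at underside z of about 62.5 mm. Now I'll release in small steps, lowering the TCP to cancel the pads' backward swing.

Run:
```python
from h import *
C=np.array([.5548,-.316])+RW@np.array([-.0005,.0002])
sw=lambda w:.0757-np.sqrt(.0757**2-(w/2)**2)
for w in(.024,.027,.030,.033,.038,.045,.052,.058):
    arm.set_gripper(w); 
    arm.servo_line(tcp_for(C,.0614-(sw(w)-sw(.0211))),v=.03)
    s=arm.state(); print(w,round(s["gripper_width"],4),s["ft_force"].round(1),round(s["grasp_force"],1),s["time"])
arm.set_gripper(.085); s=arm.state(); print(s["ft_force"].round(1),s["time"],s["gripper_width"],s["grasp_force"])
```

```text
0.024 0.024 [1.2 4.1 9.4] 12.8 31.1833
0.027 0.0269 [2.1 0.7 4. ] 10.7 31.65
0.03 0.0297 [4.5 0.1 5.9] 9.5 32.1167
0.033 0.0331 [2.5 1.5 5.5] 10.0 32.5833
0.038 0.0382 [-2.3  3.3  5.3] 10.0 33.0583
0.045 0.0449 [-1.5  0.2  4.1] 7.7 33.55
0.052 0.0519 [-4.2 -1.2  3.1] 6.2 34.0417
0.058 0.0578 [-2.3 -2.4  4.4] 5.4 34.525
[-0.2  0.1 -0.3] 34.9167 0.08532270027992975 0.0
```

Run:
```python
from h import *
p=np.array(arm.state()["ee_pos"])
print(arm.servo_line(p+[0,0,.10],v=.1,f_stop=8))
arm.reach(p+[-.08,.15,.14],rot(YW,-1)); s=arm.state(); print(s["ft_force"].round(1),s["time"])
snap("scene","pics/e1.png"); snap("top","pics/e1t.png")
a=cv2.imread("pics/e1.png")[235:305,313:385]; b=cv2.imread("pics/e1t.png")[160:230,325:397]
cv2.imwrite("pics/e1c.png",cv2.resize(np.hstack([a,b]),None,fx=5.5,fy=5.5,interpolation=2))
```

```text
False
[-0.3  0.1  0.7] 36.8
```

View pics/e1c.png

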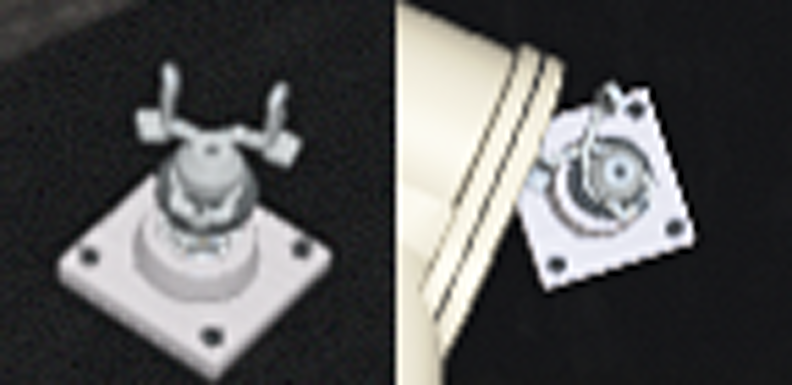

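The ring is on the spindle, eyes splayed, with the collar below it. I'll check spread and level numerically against the tab tops, at scene (343.4,247.2) and (363.0,250.9), and the feet, at (340.7,257.2) and (364.3,261.2).

Run:
```python
from fit2 import *
from scipy.optimize import least_squares
np.set_printoptions(precision=3,suppress=True)
d=load("pics/e1.png"); I=cv2.imread("pics/e1.png",0)
# tab + foot silhouette fit (eyes stand against dark counter)
box=(330,238,44,30); u,v,w,h=box
o=np.clip((I[v:v+h,u:u+w].astype(float)-60)/110,0,1)
yy,xx=np.mgrid[:h,:w]; n=proj(d,[.5545,-.3162,.089])-[u,v]
C=np.array([.5545,-.3162])
def cost(x,zu):  # x: cx,cy,yaw,th,pitch,roll
    X=[0,0,0,x[4],x[5],0]; t=np.array([x[0],x[1],zu])
    r=np.maximum(rend2(d,X,t,x[2],x[3],box,"eye"),0)
    return (W*(r-o)**2).sum()
for zu in(.063,.066):
  for th0 in(.05,.15):
    x0=np.array([*C,.8,th0,0,0])
    e=np.maximum(rend2(d,[0]*6,np.array([*C,zu]),.8,.08,box,"eye"),0)
    W=cv2.dilate((e>0).astype(np.uint8),np.ones((7,7)))*((abs(xx-n[0])>7)|(yy<n[1]-5))
    st=np.array([.003,.003,.08,.05,.06,.06])
    for _ in range(3):
        r=minimize(cost,x0,(zu,),method="Nelder-Mead",options=dict(initial_simplex=x0+np.vstack([0*st,np.diag(st)]),maxiter=900,xatol=1e-5)); x0=r.x
    print(zu,th0,r.x,r.fun)
```

```text
0.063 0.05 [ 0.557 -0.316  0.823  0.04  -0.045  0.003] 18.33704598676288
0.063 0.15 [ 0.554 -0.317  0.781  0.044 -0.165 -0.01 ] 14.343383409432482
0.066 0.05 [ 0.554 -0.318  0.799  0.045 -0.069 -0.003] 16.637226750042103
0.066 0.15 [ 0.555 -0.317  0.798  0.04   0.017  0.002] 20.201612475811906
```

Run:
```python
from h import *
print(arm.job_done(), arm.state()["time"])
```

```text
the job is handed in; nothing more can be done
the job is handed in; nothing more can be done
```

The snap ring is in the spindle groove, contracted to about 0.04–0.05 rad and holding the collar down by itself; sideways it is level, but the images did not pin down its fore-and-aft tilt well (fits ran from -0.17 to +0.02 rad). I handed it in after about 37 s of robot time; the arm touched only the ring, spindle and collar, though I made no separate after-check of the other items.

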